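# One turn of the bellows press

## Task

Push the hand wheel of the bellows press round clockwise (seen from above) by its upright red handle, through exactly one full turn, so that the handle comes to rest where it began. Push the handle with the fingers only: do not pinch it, and do not turn the wheel by its rim or spokes. Leave the stag head, the green tray, the brass escapement wheel and the boxwood gauge where they lie, and move clear at the end.

Things in the scene. Friction and masses are not known exactly. Their poses are not given: they have to be found in the camera images.
- wheel (a joint): Angle of the press's hand wheel, rad: grows as the wheel is pushed clockwise seen from above; one turn adds 6.283. It starts somewhere between -1.2 and 1.2. The wheel turns freely both ways past one turn, stays where it is left (friction: about 3 N at the handle) and does not coast. Each turn lowers the press's platen by 4 mm; wheel and handle stay at the same height.
- axis (a point): Point on the vertical wheel axis, fixed to the press, 179 mm above the bench, level with the middle of the handle. The green press (140 x 200 mm base, fixed to the bench, 136 mm high) stands under it.
- handle (a point): Centre of the upright red handle, 62 mm from the axis, 179 mm above the bench. The handle is a square post, 22 x 22 mm, 46 mm high (156 to 202 mm above the bench), standing on one of the four spokes, its sides square to that spoke; it does not spin by itself.
- handle_back: The trailing half of the red handle (11 x 22 x 46 mm), the side to push on for a clockwise turn. Origin at the foot of the handle, in its middle, 156 mm above the bench.
- handle_front: The leading half of the red handle (11 x 22 x 46 mm), on the far side when pushing clockwise. Origin the same as that of handle_back.
- rim: The dark steel rim (152 mm over all), four spokes (12 mm thick) and hub (38 mm across) of the hand wheel. Rim and spokes lie 144 to 156 mm above the bench, the hub's top at 162 mm. Origin on the axis, 142 mm above the bench. Not to be pushed.
- stag: Bone-white carved stag head with antlers on a dark wooden foot 70 x 60 mm, 81 mm high, loose on the bench beside the press. Origin at the centre of its underside. Leave alone.
- tray: Green enamel tray, 110 x 150 x 18 mm, loose on the bench beside the press. Origin at the centre of its underside. Leave alone.
- escape_wheel: Brass escapement wheel, 58 mm across, 6 mm thick, lying in the tray. Origin at the centre of its underside. Leave alone.
- gauge: Boxwood turning gauge, flat strip 130 x 28 x 7 mm, loose on the bench beyond the press. Origin at the centre of its underside. Leave alone.
Mind the look-alikes: they are no part of the job. Of the things that look like the part that bears wheel, the middle-sized one is meant.

How it is judged:
At the end, for the whole second after the job is handed in: The wheel has turned once clockwise from its start, the handle is within 15 mm (14 degrees) of where it began and at rest, and stag head, tray, escapement wheel and gauge are within 15 mm of their starts (distance of each of handle, stag, tray, escape_wheel, gauge from where it was at the start of the episode below 0.015 m and value of joint wheel between 4.7 and 7.9 rad and velocity of joint wheel between -0.05 and 0.05 rad/s); the robot touches nothing.
It fails at once if the handle is pinched: more than 2 N on its leading and its trailing half at once (contact force between the fingers and handle_back above 2 N and contact force between the fingers and handle_front above 2 N).
It fails at once if the wheel is pushed by rim, spokes or hub (more than 4 N) (contact force between the fingers and rim above 4 N).
It fails at once if a bystander (stag head, tray, escapement wheel or gauge) is moved more than 15 mm or lifted (distance of any of stag, tray, escape_wheel, gauge from where it was at the start of the episode above 0.015 m).
It also fails if it takes over 64 s, if anything falls off the work surface, if the arm or the gripper's body presses on something with over 40 N, if the wrist force passes 120 N, or if a joint passes its speed limit or range.

## Robot

A 6-joint arm with a two-finger parallel gripper is mounted at the origin on the work surface. World frame = base frame: x ahead of the robot, y to its left, z up, the work surface at z = 0. Lengths are in m, angles in rad, forces in N, time in s.
With the tool pointing down it reaches from about 0.3 to 0.775 m from the base axis. Payload 14.6 kg.
Tool frame: the origin (TCP) lies between the finger pads; the fingertips stand 11 mm ahead of it and the grasp point (between the pads) lies 8 mm behind it (r.tcp_to_tips is the distance from the TCP to the fingertips, in m); y points along the fingers, z is the direction in which the jaws open and shut, and the axes are right-handed (so a half turn about y gives the same grasp; the last joint's range is limited). The gripper opens to 85 mm and grips with 20 to 120 N. Pads are 22 mm wide; open, the fingers measure 114 mm over their backs; the gripper's body (76 mm by 85 mm) begins 54 mm behind the grasp point. The pads swing forward as they close: fully open they stand 13 mm farther back than shut.
Start: joints at [-1.205, 0.3, 1.521, -0, 1.321, -0.067], TCP at [0.231, -0.499, 0.218] pointing down, gripper open.
Joint ranges: [-3.03, 3.03], [-0.79, 2.21], [0.23, 2.52], [-1.04, 4.18], [0, 3.07], [-2.55, 2.55]. Speed limits (rad/s): [2.22, 2.22, 2.57, 3.14, 3.14, 3.14].

## Interface

Orientations are given as a unit quaternion [x, y, z, w].
In Python, from cell import r, eyes gives the robot as it stands.
- The arm moves only by the shell command python3 -m pendant 'ROWS' [FORCE]. ROWS is JSON, a list of rows, each a list of 7 numbers: the shift along the tool's x, y, z in cm, then the turn, a rotation vector about the tool's x, y, z in rad, then the opening in per cent of the stroke, from 0 (shut) to 100 (fully open). A call has 1 to 8 rows; each row shifts and turns the pose as measured when the row begins, along the tool's axes as they then stand; what a row does not reach is not made up. A row lasts 1/8 s, in which the tool goes at most 62.5 mm and 10.7 degrees, less where a joint would pass 70% of its speed; a pose out of reach is approached as far as the arm can. A call is refused whole if a number of a shift passes 6.25 or a number of a turn 0.188, either way. A call with a gripper value outside its range is refused whole. The fingers move at their own pace and stop on an object; FORCE is the grip in N (left out, the last holds). Time passes only in rows, so rows that do not move let the fingers close. It gives the time, the measured TCP pose, the force and the opening at its end, in the units of the state.
- r.read_state(): the state, without advancing time (a new reading comes with each control period).
- eyes.snapshot(name): name is "side" or "top"; returns (picture, depth): 420x560x3 uint8, red, green, blue; 420x560 float32, m along the optical axis (not along the pixel's ray), 0 where there is no reading.
- eyes.camera_info(name): a dict with "mtx" (3x3 intrinsics, pixels), "R" (3x3) and "t" (3): a world point X has camera coordinates R X + t. Camera axes: x right, y down, z forward; pixel columns grow to the right and rows downward; lengths in m; the calibration is good to about 2 mm. A picture is of the moment at which its call begins. camera_info takes no time and is no camera call.
- r.job_done(): hands the job in, once; it reports no verdict.
The state is a dict: "clock": time; "qpos": joint angles; "dq": joint speeds; "tau": joint torques, N m; "position": TCP position; "tool_rot": TCP orientation; "ft_force": force on the tool from outside, world axes, zero at the start; "ft_torque": the same for the moment, N m; "finger_gap": finger opening in m.
Only numpy, scipy, OpenCV 4.12 (cv2) and the standard library are available. Lean on these libraries where they do the work, as an engineer would, in place of code of your own. Each camera call takes 0.05 s, during which the arm holds its last target.

## Working session

There is one attempt and no reset: what is moved stays moved. The work goes in short steps, Python scripts to look and compute and a shell command to move; the robot and the scene stay as the last step left them, time stands still between calls to the robot, and variables do not carry over. Pictures are saved under pics/ and viewed, and the job is handed in when it is done.

```bash
ls; mkdir -p pics; python3 - <<'E'
from cell import r, eyes
import cv2, numpy as np
s=r.read_state(); print(s)
print(r.tcp_to_tips)
for n in("side","top"):
    p,d=eyes.snapshot(n); cv2.imwrite(f"pics/{n}0.png",p[:,:,::-1]); np.savez(f"pics/{n}0.npz",p=p,d=d)
    print(n,eyes.camera_info(n))
E
```

```text
pics
{'clock': 0.0, 'qpos': array([-1.20457910e+00,  3.00489069e-01,  1.52158366e+00, -8.75343624e-06,
        1.32067636e+00, -6.66105170e-02]), 'dq': array([ 0.00050404, -0.0003135 ,  0.00157129,  0.00061531,  0.00070811,
       -0.00200513]), 'tau': array([-1.84262799e-04, -5.43506813e+01, -3.61791837e+01, -3.06331413e-05,
        4.03905098e-03,  1.91965637e-05]), 'position': array([ 0.23059416, -0.49905689,  0.21711037]), 'tool_rot': array([-0.15190071,  0.6910162 , -0.69020853,  0.15177274]), 'ft_force': array([ 0.11610062,  0.37812777, -0.18112642]), 'ft_torque': array([ 0.01137177, -0.02684011, -0.01429916]), 'finger_gap': 0.08534495210757487}
0.011
side {'mtx': array([[454.61576377,   0.        , 283.52918661],
       [  0.        , 454.61576377, 213.62029066],
       [  0.        ,   0.        ,   1.        ]]), 'R': array([[-0.8851725 , -0.46500141,  0.0155994 ],
       [-0.34085894,  0.62530594, -0.70200261],
       [ 0.3166778 , -0.62671059, -0.71200351]]), 't': array([0.53442942, 0.20152018, 0.89378582])}
top {'mtx': array([[501.95379755,   0.        , 271.59824826],
       [  0.        , 501.95379755, 209.45494125],
       [  0.        ,   0.        ,   1.        ]]), 'R': array([[-0.0273314 , -0.99962204, -0.00296287],
       [-0.99875027,  0.0274314 , -0.04177817],
       [ 0.04184366,  0.00181732, -0.99912252]]), 't': array([0.11122676, 0.52100582, 1.33476079])}
```

View pics/side0.png

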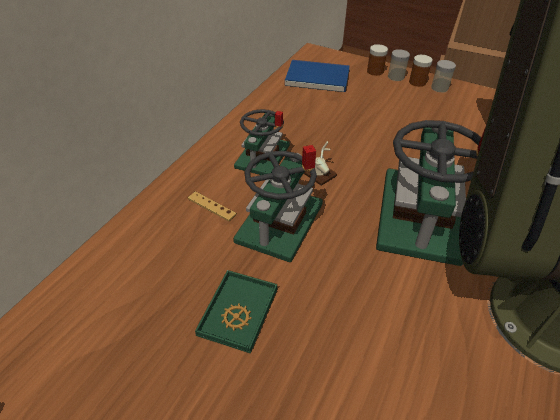

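View pics/top0.png

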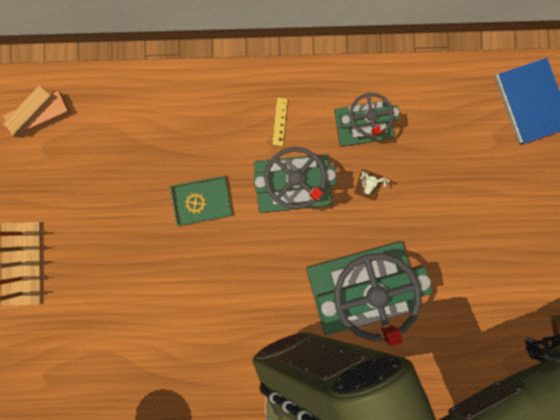

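Three hand wheels could be taken for the right one. In the top view their handles are at (377,130) small, (316,194) middle and (392,337) large; in the side view at (279,118), (309,157) and hidden behind the arm. I choose the middle one, with its hub at top (295,178) and side (281,174). It also sits beside the stag (372,184), tray and gauge, as described.

```bash
cat > h.py <<'E'
import numpy as np, cv2
from cell import r, eyes
def ray(n,u,v):
    c=eyes.camera_info(n); R=np.array(c["R"]);t=np.array(c["t"])
    d=R.T@np.linalg.solve(c["mtx"],[u,v,1.]); return -R.T@t,d
def onz(n,u,v,z):
    o,d=ray(n,u,v); return o+d*(z-o[2])/d[2]
def tri(a,b):
    (o1,d1),(o2,d2)=ray("side",*a),ray("top",*b)
    s=np.linalg.lstsq(np.c_[d1,-d2],o2-o1,rcond=None)[0]
    p,q=o1+s[0]*d1,o2+s[1]*d2; return (p+q)/2,np.linalg.norm(p-q)
def pts(n,d,m):
    c=eyes.camera_info(n); v,u=np.nonzero(m&(d>0)); z=d[v,u]
    X=np.linalg.solve(c["mtx"],np.c_[u,v,np.ones(len(u))].T)*z
    return (np.array(c["R"]).T@(X-np.array(c["t"])[:,None])).T,u,v
def red(p,box):
    x0,x1,y0,y1=box; P=p.astype(int); m=(P[...,0]>110)&(P[...,1]<50)&(P[...,2]<60)
    k=np.zeros_like(m);k[y0:y1,x0:x1]=1; return m&k
E
python3 - <<'E'
from h import *
for n,box in(("side",(295,325,140,172)),("top",(305,330,182,206))):
    f=np.load(f"pics/{n}0.npz");p,d=f["p"],f["d"]
    m=red(p,box); P,u,v=pts(n,d,m); print(n,m.sum(),u.mean(),v.mean(),u.min(),u.max(),v.min(),v.max())
    top=P[:,2]>0.195; print(P[:,2].max(),np.median(P[top],0),top.sum(),u[top].mean(),v[top].mean(),P.mean(0))
    if n=="top": 
        w=np.c_[u,v][top]; print("rect",cv2.minAreaRect(w.astype(np.float32)))
    if n=="side": s=(u[top].mean(),v[top].mean())
    else: t=(u[top].mean(),v[top].mean()); tc=t
print("handle top tri",tri(s,t), onz("top",*t,.202),onz("side",*s,.202))
f=np.load("pics/top0.npz");p,d=f["p"],f["d"]
# rim points from depth
m=np.zeros(d.shape,bool); m[140:215,255:335]=1
P,u,v=pts("top",d,m); dark=p[v,u].max(1)<90
k=dark&(P[:,2]>.135)&(P[:,2]<.175); print("wheel pts",k.sum(),np.median(P[k,2]))
pu=np.c_[u,v][k].astype(np.float32)
cc=cv2.minEnclosingCircle(P[k][:,:2].astype(np.float32)); print(cc)
hull=cv2.convexHull(P[k][:,:2].astype(np.float32)); print(cv2.fitEllipse(hull))
cv2.imwrite("pics/crop1.png",cv2.resize(p[130:225,240:345,::-1],None,fx=5,fy=5))
f=np.load("pics/side0.npz");p=f["p"]
cv2.imwrite("pics/crop2.png",cv2.resize(p[90:260,180:350,::-1],None,fx=3.5,fy=3.5))
E
```

```text
side 68 308.97058823529414 148.63235294117646 302 315 145 155
0.2036726416829362 [ 0.55212045 -0.00661798  0.20225765] 67 309.07462686567163 148.53731343283582 [ 0.55234917 -0.00723723  0.20173882]
top 73 316.1917808219178 193.6164383561644 311 321 188 199
0.20676052954826202 [ 0.54908957 -0.00655808  0.20170799] 68 316.0735294117647 193.61764705882354 [ 0.54973963 -0.00734394  0.19918375]
rect ((316.0000305175781, 193.5), (7.77817440032959, 9.192388534545898), 45.0)
handle top tri (array([ 0.55050744, -0.0063049 ,  0.20311648]), np.float64(0.002252609887944502)) [ 0.54953728 -0.00681349  0.202     ] [ 0.55215121 -0.0072946   0.202     ]
wheel pts 596 0.15427998831476675
((0.5934642553329468, 0.03822607547044754), 0.07549887150526047)
((0.592160165309906, 0.0372249074280262), (0.14493542909622192, 0.1490461379289627), 11.130654335021973)
```

View pics/crop1.png

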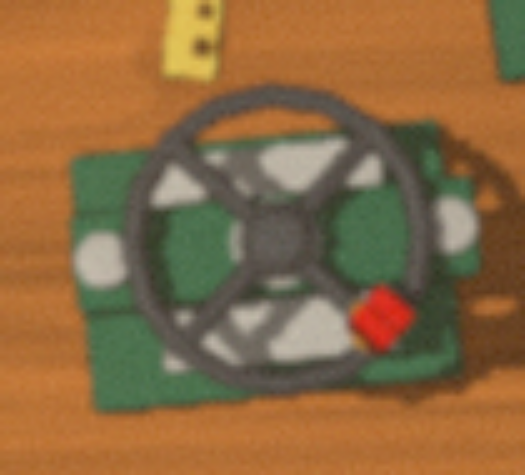

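View pics/crop2.png

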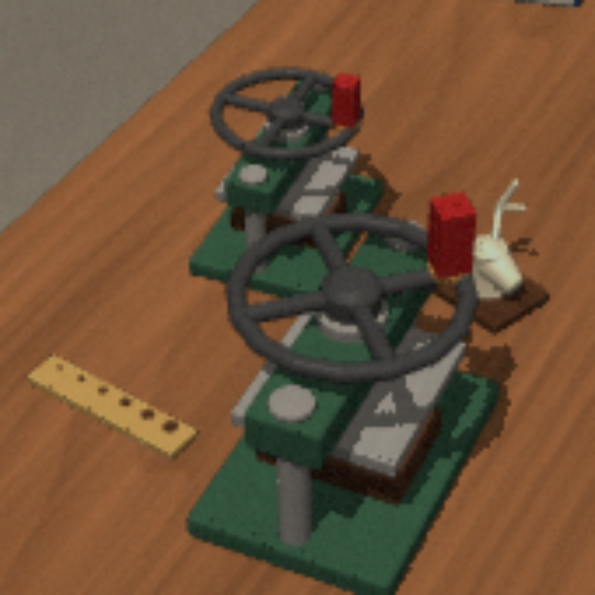

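The crops confirm it: the handle is at crop (382,318), on the spoke from the hub at (275,235). The handle's triangulated top is at z = 0.203, expected 0.202. The handle-to-axis distance is about 62 mm, as stated. Next I check clearances and the tool axes.

```bash
python3 - <<'E'
from h import *
from scipy.spatial.transform import Rotation as Ro
s=r.read_state(); print(np.round(Ro.from_quat(s["tool_rot"]).as_matrix(),3))
f=np.load("pics/top0.npz");p,d=f["p"],f["d"]
for nm,b in dict(small=(330,405,88,150),large=(300,440,240,350),stag=(350,395,165,200),mid=(250,335,145,215)).items():
    m=np.zeros(d.shape,bool); m[b[2]:b[3],b[0]:b[1]]=1
    P,u,v=pts("top",d,m); P=P[P[:,2]>.03]; 
    print(nm,P.min(0).round(3),P.max(0).round(3),np.percentile(P[:,2],98).round(3))
m=red(p,(375,410,322,350)); P,u,v=pts("top",d,m); print("big handle",np.median(P,0),P[:,2].max())
# hub by two views
print("hub",tri((281,172),(295,177)),onz("top",295,177,.162))
E
```

```text
[[-0.908 -0.     0.419]
 [-0.419  0.001 -0.908]
 [-0.    -1.    -0.001]]
small [ 0.695 -0.232  0.035] [ 0.805 -0.083  0.151] 0.147
large [ 0.193 -0.275  0.03 ] [0.425 0.047 0.513] 0.421
stag [ 0.559 -0.203  0.031] [ 0.614 -0.133  0.083] 0.08
mid [ 0.52  -0.06   0.072] [0.667 0.138 0.207] 0.2
big handle [ 0.22970507 -0.16028306  0.26818534] 0.27245539153163684
hub (array([0.59333305, 0.03812322, 0.15648249]), np.float64(0.0015989292956897006)) [0.59348785 0.03869719 0.162     ]
```

```bash
python3 -m pendant '[[0,-6,0,0,0,0,0],[0,-6,0,0,0,0,0],[-5,0,-2.6,0,0,0,0],[-5,0,-2.6,0,0,0,0],[-5,0,-2.6,0,0,0,0],[-5,0,-2.6,0,0,0,0],[-5,0,-2.6,0,0,0,0],[-5,0,-2.6,0,0,0,0]]' 20
```

```text
clock: 1.1
position: [0.4413, -0.2256, 0.3393]
tool_rot: [-0.15, 0.693, -0.689, 0.149]
ft_force: [0.4, -1.3, 1.0]
finger_gap: 0.0002
```

```bash
python3 -m pendant '[[-5,0,-2.6,0,0,0,0],[-5,0,-2.6,0,0,0,0],[-5,0,-2.6,0,0,0,0],[0,0,0,0,0,0,0]]'
```

```text
clock: 1.6
position: [0.5494, -0.0845, 0.3382]
tool_rot: [-0.152, 0.693, -0.688, 0.15]
ft_force: [0.5, -0.0, 0.1]
finger_gap: -0.0001
```

```bash
python3 -m pendant '[[-3.4,0,-1.6,0,0,0,0],[-3.4,0,-1.6,0,0,0,0],[0,4,0,0,0,0,0],[0,0,0,0,0,0,0]]'; python3 - <<'E'
from h import *
s=r.read_state(); print(s["position"],s["qpos"])
for n in("side","top"):
    p,d=eyes.snapshot(n); cv2.imwrite(f"pics/{n}1.png",p[:,:,::-1])
E
```

```text
clock: 2.1
position: [0.598, -0.0273, 0.297]
tool_rot: [-0.152, 0.694, -0.688, 0.149]
ft_force: [0.9, 0.6, -0.5]
finger_gap: 0.0001
[ 0.59797477 -0.02730581  0.2969635 ] [-0.10917036  0.37172063  1.24427029  0.00545389  1.53288874  1.03262951]
```

View pics/side1.png

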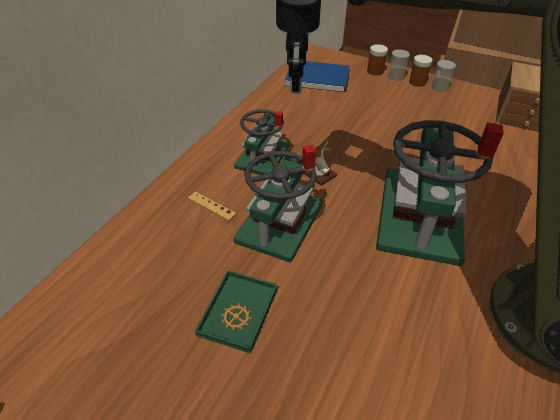

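View pics/top1.png

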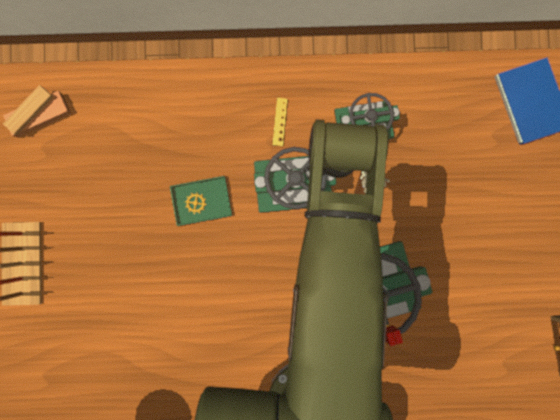

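The arm is clear of everything. In the side view the fingertip is at about (296,90) and the handle at (309,157). I check the tip length against that before going down.

```bash
cat > plan.py <<'E'
import sys
from h import *
from scipy.spatial.transform import Rotation as Ro
A=np.array([.5933,.0382]); PHI0=-133.8
def centre(phi,lead=0):   # finger centre pushing on trailing face with handle at phi (deg)
    M=Ro.from_quat(r.read_state()["tool_rot"]).as_matrix()
    p=np.radians(phi); rr=np.array([np.cos(p),np.sin(p)]); t=np.array([np.sin(p),-np.cos(p)])
    h=.011*abs(M[:2,0]@t)+.0145*abs(M[:2,2]@t)
    return A+.062*rr-t*(.011+h)+lead*t
def rows(phis,z=.190):
    s=r.read_state(); M=Ro.from_quat(s["tool_rot"]).as_matrix(); c=s["position"]
    for phi in phis:
        g=np.r_[centre(phi),z]; print(round(phi-PHI0,1),np.round(M.T@(g-c)*100,2)); c=g
def where():
    s=r.read_state(); v=s["position"][:2]-A; 
    print("finger ang %.1f R %.1f mm z %.4f F %s"%(np.degrees(np.arctan2(v[1],v[0])),np.hypot(*v)*1e3,s["position"][2],np.round(s["ft_force"],1)),"t",s["clock"])
    # handle angle estimate from contact: nearest phi
    b=min(np.arange(0,400,.5),key=lambda a:np.linalg.norm(centre(PHI0-a)-s["position"][:2])); print("turned (est) %.1f deg"%b,"dev mm",np.linalg.norm(centre(PHI0-b)-s["position"][:2])*1e3)
E
python3 - <<'E'
from plan import *
c=eyes.camera_info("side")
for L in (0,.011,.024):
    q=c["mtx"]@(np.array(c["R"])@[.598,-.0273,.297-L]+c["t"]); print(L,q[:2]/q[2])
where()
E
python3 -m pendant '[[0,5.3,0,0,0,0,0],[0,4.5,0,0,0,0,0],[0,0.8,0,0,0,0,0],[0,0,0,0,0,0,0]]'
python3 - <<'E'
from plan import *
where(); print(centre(PHI0)); rows([PHI0,PHI0-10,PHI0-20,PHI0-30,PHI0-40])
p,d=eyes.snapshot("side"); cv2.imwrite("pics/side2.png",cv2.resize(p[60:260,180:380,::-1],None,fx=3,fy=3))
E
```

```text
0 [294.99879361  97.06196059]
0.011 [294.81160553 101.9953433 ]
0.024 [294.59455623 107.71572494]
finger ang -85.0 R 66.0 mm z 0.3011 F [ 0.7 -0.1  1.3] t 2.2
turned (est) 336.5 deg dev mm 2.47654942195248
clock: 2.7
position: [0.6017, -0.0297, 0.2024]
tool_rot: [-0.144, 0.692, -0.691, 0.154]
ft_force: [0.4, -0.1, 0.5]
finger_gap: -0.0003
finger ang -82.9 R 68.4 mm z 0.2024 F [ 0.4 -0.1  0.5] t 2.7
turned (est) 334.0 deg dev mm 0.12617325005946045
[ 0.57099262 -0.0263091 ]
0.0 [ 2.68  1.21 -1.58]
-10.0 [ 0.81 -0.01 -1.  ]
-20.0 [ 0.61 -0.01 -1.18]
-30.0 [ 0.41 -0.01 -1.  ]
-40.0 [ 0.25 -0.01 -1.04]
```

View pics/side2.png

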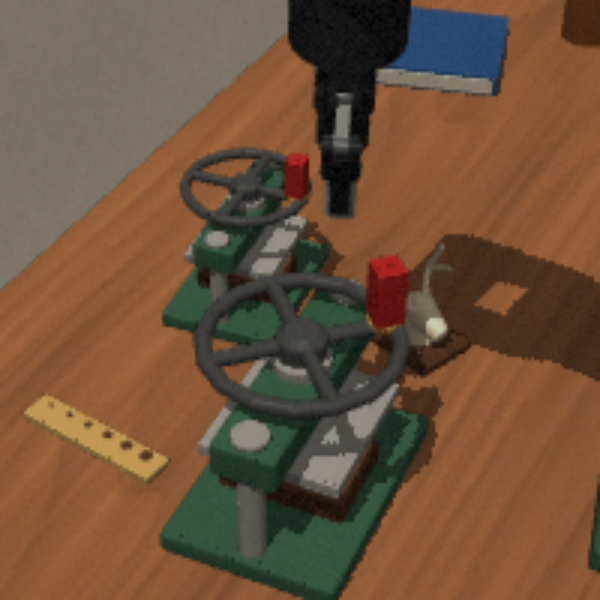

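The visible tip looks a little high in the image compared with the projection, so I measure it with depth.

```bash
python3 - <<'E'
from plan import *
p,d=eyes.snapshot("side"); s=r.read_state(); print(s["position"])
c=eyes.camera_info("side")
for L in (0,.011): 
    q=c["mtx"]@(np.array(c["R"])@(s["position"]-[0,0,L])+c["t"]); print(L,q[:2]/q[2])
m=np.zeros(d.shape,bool); m[80:140,270:325]=1
P,u,v=pts("side",d,m); k=(p[v,u].max(1)<110)&(P[:,2]>.17)&(np.hypot(*(P[:,:2]-s["position"][:2]).T)<.05); P=P[k];u=u[k];v=v[k]
for z in np.arange(.17,.27,.01):
    j=(P[:,2]>=z)&(P[:,2]<z+.01)
    if j.any(): print(round(z,2),j.sum(),P[j].min(0).round(4),P[j].max(0).round(4),u[j].mean(),v[j].min(),v[j].max())
E
```

```text
[ 0.6019031  -0.02951893  0.20274421]
0 [292.31776049 135.63494421]
0.011 [292.16580925 139.89969764]
0.21 14 [ 0.5905 -0.0274  0.2164] [ 0.6077 -0.0202  0.2197] 293.0 131 132
0.22 29 [ 0.5904 -0.0283  0.2205] [ 0.6089 -0.015   0.2296] 292.3103448275862 126 131
0.23 41 [ 0.5889 -0.0282  0.2303] [ 0.6077 -0.011   0.24  ] 292.5121951219512 122 129
0.24 41 [ 0.5894 -0.0291  0.2401] [ 0.6084 -0.0127  0.2491] 293.0243902439024 119 124
0.25 6 [ 0.5899 -0.0427  0.251 ] [ 0.5991 -0.015   0.2584] 294.6666666666667 111 120
0.26 28 [ 0.5781 -0.0095  0.263 ] [0.5997 0.0066 0.2699] 292.5 117 119
```

```bash
python3 - <<'E'
from plan import *
p,d=eyes.snapshot("side"); print(r.read_state()["position"])
cv2.imwrite("pics/c3.png",cv2.resize(p[70:170,260:340,::-1],None,fx=6,fy=6,interpolation=cv2.INTER_NEAREST))
P,u,v=pts("side",d,np.ones(d.shape,bool)); H,W=d.shape
for row in range(120,150,2):
    j=(v==row)&(u==293); print(row,P[j].round(3),p[row,293])
E
```

```text
[ 0.60181032 -0.02943497  0.2024571 ]
120 [[ 0.596 -0.018  0.25 ]] [8 7 7]
122 [[ 0.597 -0.019  0.244]] [14 14 16]
124 [[ 0.595 -0.016  0.242]] [16 19 20]
126 [[ 0.595 -0.018  0.236]] [21 21 21]
128 [[ 0.596 -0.02   0.23 ]] [16 18 16]
130 [[ 0.596 -0.019  0.225]] [16 18 13]
132 [[ 0.597 -0.022  0.218]] [75 63 53]
134 [[ 0.726 -0.292  0.   ]] [129  80  46]
136 [[ 0.722 -0.283  0.   ]] [136  89  54]
138 [[ 0.717 -0.273  0.001]] [139  86  54]
140 [[ 0.715 -0.269 -0.002]] [138  89  54]
142 [[ 0.71  -0.26  -0.002]] [142  90  56]
144 [[ 0.706 -0.252 -0.002]] [139  89  54]
146 [[ 0.7   -0.239  0.002]] [73 45 27]
148 [[ 0.695 -0.23   0.003]] [123  78  43]
```

View pics/c3.png

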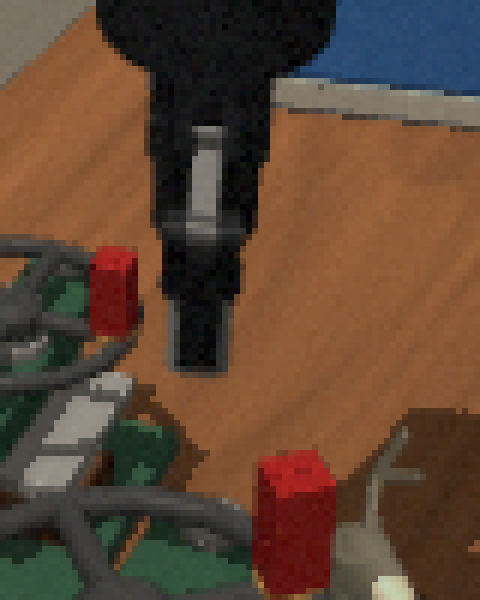

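The depth puts the shut fingertips at z≈0.214 with the TCP at 0.2025, about 12 mm behind the TCP. The stated figure is 11 mm ahead of it. I go down a bit at a clear spot and measure again.

```bash
python3 -m pendant '[[0,1.2,0,0,0,0,0],[0,0.1,0,0,0,0,0],[0,0,0,0,0,0,0]]'
python3 - <<'E'
from plan import *
s=r.read_state(); print(s["position"],s["finger_gap"],s["ft_force"])
p,d=eyes.snapshot("side"); np.savez("pics/side4.npz",p=p,d=d)
cv2.imwrite("pics/c4.png",cv2.resize(p[40:200,230:350,::-1],None,fx=4.5,fy=4.5,interpolation=cv2.INTER_NEAREST))
P,u,v=pts("side",d,np.ones(d.shape,bool))
for row in list(range(60,120,6))+list(range(126,148,1)):
    j=(v==row)&(u==293); print(row,P[j].round(3),p[row,293])
E
```

```text
clock: 3.22
position: [0.6025, -0.0294, 0.1903]
tool_rot: [-0.144, 0.691, -0.691, 0.155]
ft_force: [-0.2, -0.5, 0.1]
finger_gap: 0.0003
[ 0.60252064 -0.02941466  0.19031751] 0.00029611526953695293 [-0.18794913 -0.53364734  0.10140565]
60 [[0.59  0.003 0.389]] [21 18 22]
66 [[0.591 0.001 0.377]] [21 22 21]
72 [[0.589 0.004 0.367]] [18 21 21]
78 [[0.588 0.005 0.356]] [20 16 20]
84 [[0.587 0.006 0.345]] [16 18 18]
90 [[0.587 0.006 0.333]] [16 15 15]
96 [[0.586 0.006 0.32 ]] [10 12 16]
102 [[0.586 0.006 0.308]] [129 125 118]
108 [[0.58  0.017 0.302]] [133 129 120]
114 [[0.576 0.024 0.295]] [95 94 90]
126 [[ 0.596 -0.02   0.235]] [16 16 14]
127 [[ 0.597 -0.02   0.232]] [17 13 20]
128 [[ 0.595 -0.018  0.231]] [17 15 16]
129 [[ 0.595 -0.018  0.229]] [1 0 2]
130 [[ 0.595 -0.017  0.227]] [15 13 15]
131 [[ 0.595 -0.018  0.224]] [14  9  9]
132 [[ 0.596 -0.021  0.219]] [ 4  6 10]
133 [[ 0.595 -0.018  0.219]] [10 11 11]
134 [[ 0.594 -0.017  0.217]] [20 18 21]
135 [[ 0.595 -0.018  0.214]] [4 6 5]
136 [[ 0.599 -0.026  0.205]] [43 41 38]
137 [[ 0.597 -0.024  0.205]] [95 70 52]
138 [[ 0.717 -0.273  0.002]] [138  87  55]
139 [[ 0.717 -0.274 -0.003]] [143  91  55]
140 [[ 0.715 -0.27  -0.003]] [136  86  50]
141 [[ 0.71  -0.261  0.002]] [141  88  54]
142 [[ 0.71  -0.26  -0.001]] [138  87  50]
143 [[ 0.708 -0.255 -0.001]] [142  91  56]
144 [[ 0.706 -0.252 -0.002]] [140  88  53]
145 [[ 0.703 -0.246 -0.   ]] [87 57 35]
146 [[ 0.702 -0.243 -0.001]] [74 49 31]
147 [[ 0.699 -0.237  0.   ]] [127  81  50]
```

View pics/c4.png

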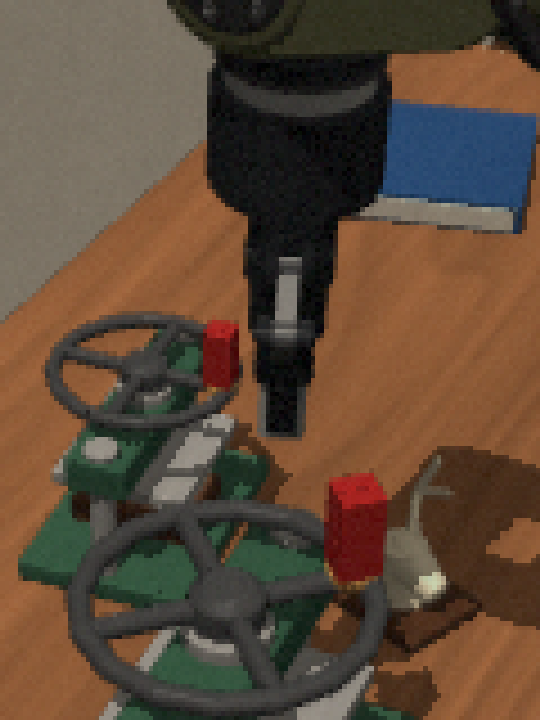

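Same result: the tip is at z≈0.203 with the TCP at 0.190. At a TCP height of 0.172 the tips clear the rim (0.156) under either figure, and they still overlap the handle by 18 mm or more. I use that height.

```bash
sed -i 's/z=.190/z=.173/' plan.py; python3 -m pendant '[[0,1.6,0,0,0,0,0],[0,0.1,0,0,0,0,0],[0,0,0,0,0,0,0]]'
python3 - <<'E'
from plan import *
where(); print(Ro.from_quat(r.read_state()["tool_rot"]).as_matrix().round(3)); rows([PHI0+5,PHI0,PHI0-10,PHI0-20,PHI0-30])
E
```

```text
clock: 3.65
position: [0.6026, -0.0293, 0.1717]
tool_rot: [-0.144, 0.691, -0.691, 0.155]
ft_force: [0.2, -0.5, 0.2]
finger_gap: 0.0004
finger ang -82.1 R 68.1 mm z 0.1717 F [ 0.2 -0.5  0.2] t 3.65
turned (est) 333.5 deg dev mm 0.36797077125064975
[[-0.911  0.015  0.413]
 [-0.413  0.004 -0.911]
 [-0.016 -1.     0.003]]
5.0 [ 2.29 -0.17 -1.16]
0.0 [ 0.47 -0.01 -0.42]
-10.0 [ 0.81 -0.02 -1.  ]
-20.0 [ 0.61 -0.01 -1.18]
-30.0 [ 0.4  -0.01 -1.  ]
```

```bash
python3 -m pendant '[[1.1,-0.1,-0.6,0,0,0,0],[1.1,0,-0.6,0,0,0,0],[0.5,0,-0.4,0,0,0,0],[0.4,0,-0.5,0,0,0,0],[0.4,0,-0.5,0,0,0,0],[0.6,0,-1.2,0,0,0,0],[0,0,0,0,0,0,0]]'
python3 - <<'E'
from plan import *
where(); rows(PHI0-np.arange(20,100,10))
for n in("side","top"):
    p,d=eyes.snapshot(n); cv2.imwrite(f"pics/{n}5.png",cv2.resize(p[90:260,200:360,::-1],None,fx=3.5,fy=3.5))
E
```

```text
clock: 4.53
position: [0.5489, -0.0108, 0.1729]
tool_rot: [0.143, -0.691, 0.691, -0.156]
ft_force: [1.2, -1.0, -0.3]
finger_gap: 0.0
finger ang -132.1 R 66.1 mm z 0.1729 F [ 1.2 -1.  -0.3] t 4.525
turned (est) 21.0 deg dev mm 0.9758409713952878
-20.0 [ 0.05 -0.01  0.14]
-30.0 [ 0.4  -0.01 -1.  ]
-40.0 [ 0.25 -0.01 -1.04]
-50.0 [ 0.06 -0.01 -1.12]
-60.0 [-0.16 -0.   -1.16]
-70.0 [-0.39  0.   -1.16]
-80.0 [-0.64  0.01 -1.1 ]
-90.0 [-0.87  0.01 -0.97]
```

View pics/side5.png

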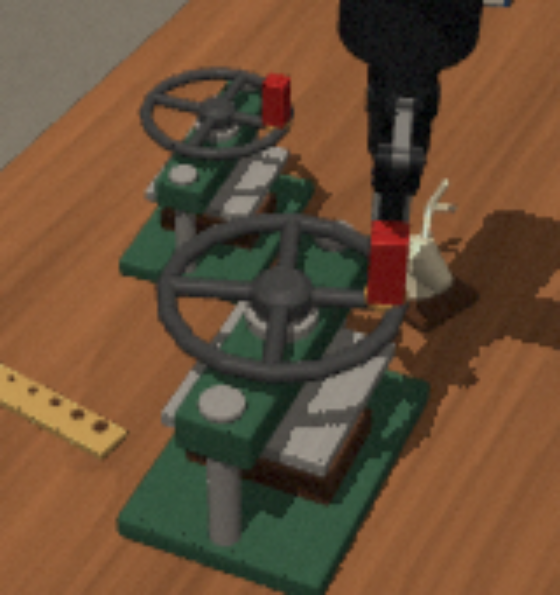

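The handle has moved, now at crop (388,262) with its spoke turned level, and the fingers are behind it. I carry on in 10° rows.

```bash
python3 -m pendant '[[0.4,0,-0.9,0,0,0,0],[0.3,0,-1,0,0,0,0],[0.1,0,-1.1,0,0,0,0],[-0.2,0,-1.1,0,0,0,0],[-0.4,0,-1.1,0,0,0,0]]'
python3 - <<'E'
from plan import *
where(); rows(PHI0-np.arange(60,140,10))
p,d=eyes.snapshot("side"); cv2.imwrite(f"pics/side6.png",cv2.resize(p[90:260,200:360,::-1],None,fx=3.5,fy=3.5))
E
```

```text
clock: 5.25
position: [0.5249, 0.0371, 0.1724]
tool_rot: [0.142, -0.69, 0.692, -0.156]
ft_force: [0.9, -4.3, 0.2]
finger_gap: 0.0
finger ang -179.1 R 68.4 mm z 0.1724 F [ 0.9 -4.3  0.2] t 5.25
turned (est) 70.5 deg dev mm 0.30566423138245225
-60.0 [ 0.4  -0.06  1.19]
-70.0 [-0.39  0.   -1.16]
-80.0 [-0.64  0.   -1.1 ]
-90.0 [-0.87  0.01 -0.98]
-100.0 [-1.08  0.02 -0.8 ]
-110.0 [-1.25  0.02 -0.57]
-120.0 [-0.96  0.02 -0.35]
-130.0 [-0.95  0.02 -0.22]
```

View pics/side6.png

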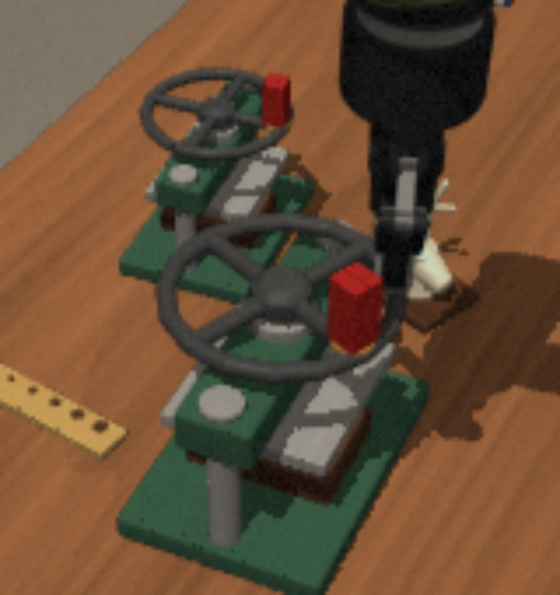

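The handle is now at crop (355,308), pushed with about 4 N at the finger, as expected.

```bash
python3 -m pendant '[[-0.6,0,-1.1,0,0,0,0],[-0.9,0,-1,0,0,0,0],[-1.1,0,-0.8,0,0,0,0],[-1.2,0,-0.6,0,0,0,0],[-1,0,-0.4,0,0,0,0]]'
python3 - <<'E'
from plan import *
where(); rows(PHI0-np.arange(110,200,10))
E
```

```text
clock: 5.92
position: [0.5535, 0.0977, 0.1725]
tool_rot: [0.143, -0.691, 0.692, -0.155]
ft_force: [-2.8, -3.3, 0.7]
finger_gap: 0.0001
finger ang 123.8 R 71.6 mm z 0.1725 F [-2.8 -3.3  0.7] t 5.925
turned (est) 124.5 deg dev mm 4.812101412770054
-110.0 [ 1.27 -0.06  0.94]
-120.0 [-0.95  0.01 -0.35]
-130.0 [-0.96  0.01 -0.22]
-140.0 [-1.03  0.02 -0.06]
-150.0 [-1.08  0.02  0.12]
-160.0 [-1.09  0.02  0.34]
-170.0 [-1.06  0.02  0.56]
-180.0 [-0.96  0.02  0.79]
-190.0 [-0.81  0.02  1.  ]
```

```bash
python3 -m pendant '[[-0.8,0,0.2,0,0,0,0],[-0.9,0,0.1,0,0,0,0],[-1,0,0.1,0,0,0,0],[-1.1,0,0.3,0,0,0,0],[-1.1,0,0.6,0,0,0,0]]'
python3 - <<'E'
from plan import *
where(); rows(PHI0-np.arange(170,250,10))
p,d=eyes.snapshot("side"); cv2.imwrite(f"pics/side7.png",cv2.resize(p[90:260,200:360,::-1],None,fx=3.5,fy=3.5))
E
```

```text
clock: 6.55
position: [0.6062, 0.107, 0.1728]
tool_rot: [0.144, -0.691, 0.691, -0.154]
ft_force: [-4.0, -1.5, 0.4]
finger_gap: 0.0
finger ang 79.4 R 70.0 mm z 0.1728 F [-4.  -1.5  0.4] t 6.55
turned (est) 172.0 deg dev mm 1.5794345500349156
-170.0 [ 0.28 -0.02 -0.  ]
-180.0 [-0.96  0.02  0.79]
-190.0 [-0.81  0.01  1.  ]
-200.0 [-0.61  0.01  1.18]
-210.0 [-0.41  0.01  1.  ]
-220.0 [-0.25  0.01  1.04]
-230.0 [-0.06  0.    1.12]
-240.0 [0.15 0.   1.16]
```

View pics/side7.png

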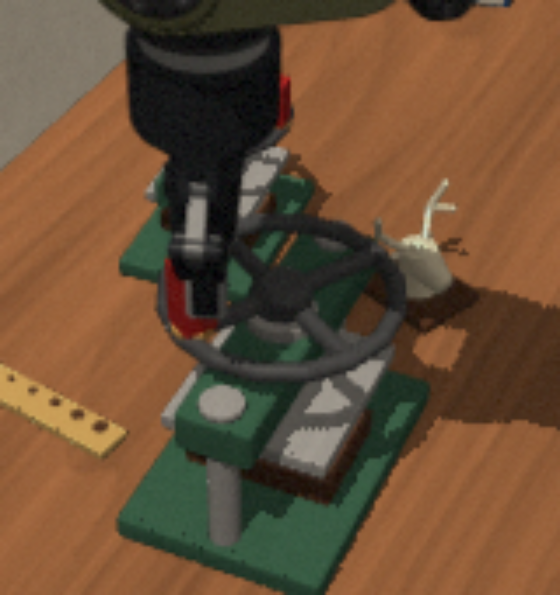

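The handle is at the left, crop (190,295), with the fingers behind it. The wheel is near 170°, so I continue.

```bash
python3 -m pendant '[[-0.7,0,0.8,0,0,0,0],[-0.8,0,1,0,0,0,0],[-0.6,0,1.2,0,0,0,0],[-0.4,0,1,0,0,0,0],[-0.3,0,1,0,0,0,0]]'
python3 - <<'E'
from plan import *
where(); rows(PHI0-np.arange(220,290,10))
E
```

```text
clock: 7.22
position: [0.6562, 0.0711, 0.1732]
tool_rot: [-0.144, 0.691, -0.691, 0.155]
ft_force: [-3.4, 3.2, -0.0]
finger_gap: 0.0001
finger ang 27.6 R 71.0 mm z 0.1732 F [-3.4  3.2 -0. ] t 7.225
turned (est) 223.5 deg dev mm 2.794390693721724
-220.0 [ 0.32  0.01 -0.34]
-230.0 [-0.06  0.    1.12]
-240.0 [0.15 0.   1.16]
-250.0 [ 0.39 -0.    1.16]
-260.0 [ 0.64 -0.01  1.1 ]
-270.0 [ 0.87 -0.01  0.97]
-280.0 [ 1.08 -0.01  0.8 ]
```

```bash
python3 -m pendant '[[0.2,0,0.8,0,0,0,0],[0.2,0,1.1,0,0,0,0],[0.4,0,1.1,0,0,0,0],[0.7,0,1.1,0,0,0,0],[0.9,0,0.9,0,0,0,0]]'
python3 - <<'E'
from plan import *
where(); rows(PHI0-np.arange(270,370,10))
p,d=eyes.snapshot("side"); cv2.imwrite(f"pics/side8.png",cv2.resize(p[90:260,200:360,::-1],None,fx=3.5,fy=3.5))
E
```

```text
clock: 7.85
position: [0.6556, 0.0123, 0.1731]
tool_rot: [-0.143, 0.691, -0.691, 0.155]
ft_force: [0.5, 4.2, -0.6]
finger_gap: -0.0002
finger ang -22.6 R 67.5 mm z 0.1731 F [ 0.5  4.2 -0.6] t 7.85
turned (est) 272.0 deg dev mm 0.3432724054535589
-270.0 [-0.17  0.02 -0.17]
-280.0 [ 1.08 -0.02  0.79]
-290.0 [ 1.25 -0.02  0.56]
-300.0 [ 0.95 -0.02  0.35]
-310.0 [ 0.96 -0.02  0.22]
-320.0 [ 1.03 -0.02  0.06]
-330.0 [ 1.08 -0.02 -0.12]
-340.0 [ 1.09 -0.02 -0.34]
-350.0 [ 1.06 -0.02 -0.56]
-360.0 [ 0.96 -0.02 -0.79]
```

View pics/side8.png

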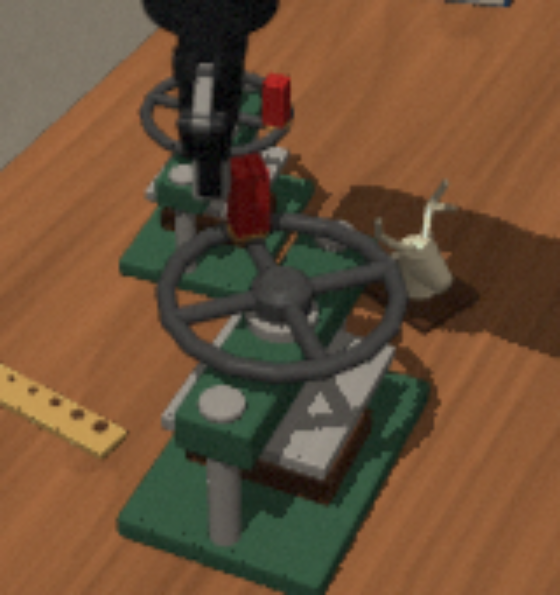

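The handle is at the back, crop (250,195), about 270° round. I continue.

```bash
python3 -m pendant '[[0.9,0,0.7,0,0,0,0],[1.2,0,0.5,0,0,0,0],[0.9,0,0.3,0,0,0,0],[0.9,0,0.2,0,0,0,0],[1,0,0,0,0,0,0]]'
python3 - <<'E'
from plan import *
where(); rows(PHI0-np.array([320,330,340,345,350,355,360]))
f=lambda n:eyes.snapshot(n)
p,d=f("side"); cv2.imwrite(f"pics/side9.png",cv2.resize(p[90:260,200:360,::-1],None,fx=3.5,fy=3.5))
m=red(p,(290,340,130,190)); P,u,v=pts("side",d,m); k=P[:,2]>.197; c=P[k].mean(0); print(k.sum(),c,"phi vs start",np.degrees(np.arctan2(c[1]-A[1],c[0]-A[0]))-PHI0)
E
```

```text
clock: 8.52
position: [0.6158, -0.0273, 0.1732]
tool_rot: [0.142, -0.691, 0.691, -0.156]
ft_force: [1.9, 2.6, 1.6]
finger_gap: 0.0002
finger ang -71.1 R 69.3 mm z 0.1732 F [1.9 2.6 1.6] t 8.525
turned (est) 321.5 deg dev mm 1.3829703697104518
-320.0 [-0.16  0.02 -0.13]
-330.0 [ 1.08 -0.02 -0.12]
-340.0 [ 1.09 -0.02 -0.33]
-345.0 [ 0.54 -0.01 -0.25]
-350.0 [ 0.52 -0.01 -0.31]
-355.0 [ 0.5  -0.01 -0.37]
-360.0 [ 0.47 -0.01 -0.42]
11 [ 0.58639891 -0.02999927  0.20228288] phi vs start 38.021899765753986
```

View pics/side9.png

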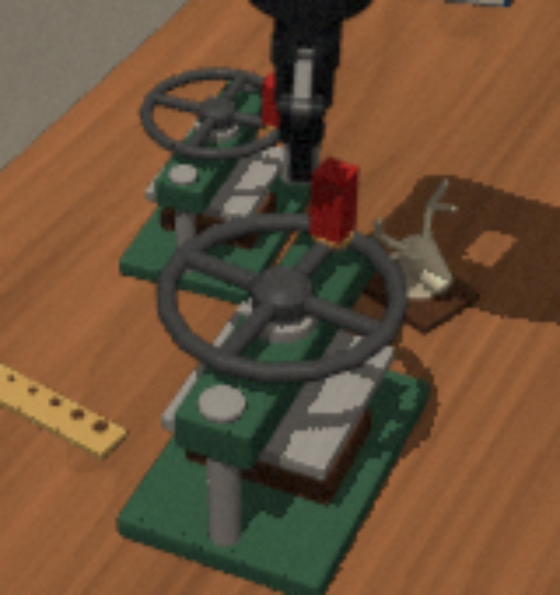

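The plan and the image agree: about 38° remain.

```bash
python3 -m pendant '[[0.9,0,-0.2,0,0,0,0],[1.1,0,-0.4,0,0,0,0],[1,0,-0.5,0,0,0,0],[0.4,0,-0.4,0,0,0,0],[0,0,0,0,0,0,0]]'
cat > fin.py <<'E'
from plan import *
import sys
where(); rows(PHI0-np.array([355,360]))
p,d=eyes.snapshot("side"); cv2.imwrite(f"pics/side{sys.argv[1]}.png",cv2.resize(p[90:260,200:360,::-1],None,fx=3.5,fy=3.5))
m=red(p,(290,340,130,190)); P,u,v=pts("side",d,m); k=P[:,2]>.195; c=P[k].mean(0); print(k.sum(),c,"phi vs start",np.degrees(np.arctan2(c[1]-A[1],c[0]-A[0]))-PHI0)
print("px",u[k].mean(),v[k].mean(),"start 309.07 148.54")
E
python3 fin.py 10
```

```text
clock: 9.2
position: [0.5755, -0.0285, 0.1728]
tool_rot: [0.142, -0.691, 0.692, -0.156]
ft_force: [0.9, -0.8, -0.4]
finger_gap: -0.0001
finger ang -105.0 R 69.1 mm z 0.1728 F [ 0.9 -0.8 -0.4] t 9.2
turned (est) 356.0 deg dev mm 0.7007413251787706
-355.0 [-0.15 -0.02  0.04]
-360.0 [ 0.47 -0.01 -0.42]
20 [ 0.55168324 -0.00291682  0.20176324] phi vs start -1.54621758315281
px 308.35 149.85 start 309.07 148.54
```

View pics/side10.png

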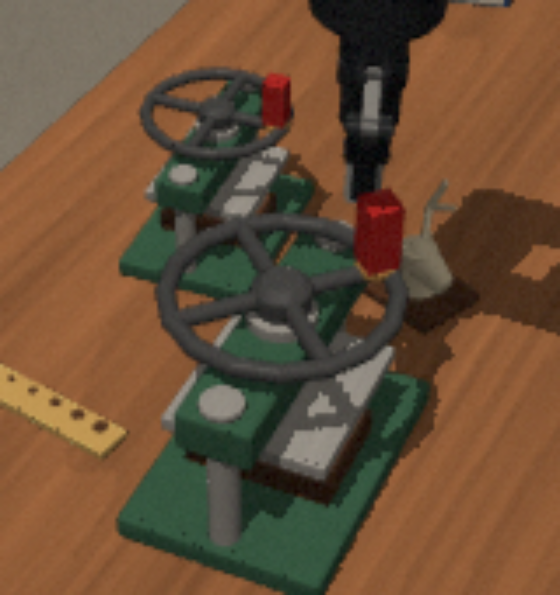

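The handle is back at full-image (309,157), its starting place. I back off, rise and check.

```bash
python3 -m pendant '[[-1.2,0,0.6,0,0,0,0],[-1.5,0,0.3,0,0,0,0],[0,-5,0,0,0,0,0],[0,-6,0,0,0,0,0],[5,0,5,0,0,0,0],[4,0,5,0,0,0,0],[0,0,0,0,0,0,0]]'
```

```text
clock: 10.12
position: [0.5633, -0.1491, 0.2834]
tool_rot: [0.146, -0.691, 0.691, -0.154]
ft_force: [0.7, 0.4, 0.0]
finger_gap: -0.0001
```

```bash
python3 -m pendant '[[3,-4,3,0,0,0,0],[5,0,3,0,0,0,0],[5,0,3,0,0,0,0],[5,0,3,0,0,0,0],[4,0,3,0,0,0,0],[4,0,3,0,0,0,0],[0,0,0,0,0,0,0]]'
python3 - <<'E'
from h import *
from plan import A,PHI0
im={}
for n,box in(("side",(290,330,140,185)),("top",(300,335,180,210))):
    p,d=eyes.snapshot(n); q=np.load(f"pics/{n}0.npz")["p"]; cv2.imwrite(f"pics/{n}11.png",p[:,:,::-1])
    for nm,I in(("start",q),("now",p)):
        m=red(I,box); v,u=np.nonzero(m); print(n,nm,m.sum(),u.mean().round(2),v.mean().round(2),cv2.boundingRect(m.astype(np.uint8)))
    D=np.abs(p.astype(int)-q).sum(2)
    for b,(x0,x1,y0,y1) in (dict(tray=(170,235,175,228),gauge=(270,292,92,150),stag=(352,395,165,203)) if n=="top" else dict(tray=(195,280,270,350),gauge=(185,240,190,222),stag=(312,340,140,188))).items(): print(b,D[y0:y1,x0:x1].mean().round(1),(D[y0:y1,x0:x1]>120).sum())
print(r.read_state()["position"],r.read_state()["clock"])
E
```

```text
clock: 11.0
position: [0.3979, -0.4254, 0.3196]
tool_rot: [-0.15, 0.693, -0.689, 0.153]
ft_force: [1.0, 0.4, -0.6]
finger_gap: 0.0001
side start 68 308.97 148.63 (302, 145, 14, 11)
side now 67 308.3 147.57 (302, 144, 13, 9)
tray 6.9 0
gauge 6.1 0
stag 9.6 5
top start 73 316.19 193.62 (311, 188, 11, 12)
top now 76 317.13 192.08 (312, 187, 11, 11)
tray 9.3 0
gauge 8.6 0
stag 9.5 0
[ 0.39952744 -0.42322581  0.32010527] 11.1
```

View pics/top11.png

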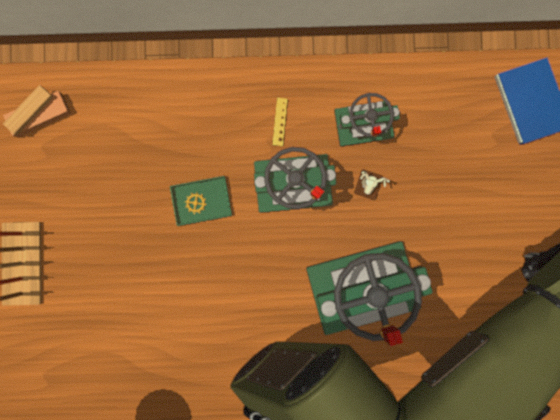

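View pics/side11.png

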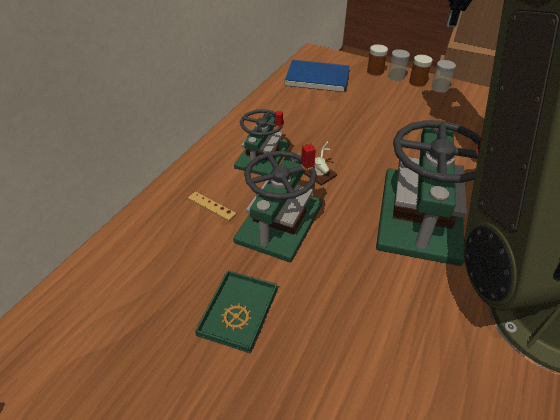

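The handle is 1.8 px (about 4 mm, 4°) short of its start, well inside 15 mm. The bystanders haven't moved and the arm is clear. I let the arm settle and hand in.

```bash
python3 -m pendant '[[0,0,0,0,0,0,0],[0,0,0,0,0,0,0],[0,0,0,0,0,0,0]]' && python3 -c "
from cell import r
print(r.job_done())"
```

```text
clock: 11.48
position: [0.4016, -0.4207, 0.3204]
tool_rot: [-0.152, 0.692, -0.688, 0.156]
ft_force: [0.7, 0.4, -0.2]
finger_gap: 0.0
the job is handed in; nothing more can be done
None
```

I pushed the middle-sized press's hand wheel clockwise through one full turn. I used the shut fingers on the trailing face of the red handle, then backed off and handed the job in at about 11.5 s. No verdict was reported.

- **Handle:** it came to rest about 1.8 px from its start in the top view, roughly 4 mm or 4° short, against 15 mm allowed. I left it there. The side view agreed, at about 1.2 px.
- **Bystanders:** the tray with the escapement wheel, the gauge and the stag head match the starting pictures in both views.
- **Forces and clearance:** the wrist force was about 5 N or less at each reading while pushing. The arm ended well clear, touching nothing.
- **Disagreement:** depth put the shut fingertips about 12 mm behind the TCP, not 11 mm ahead of it as stated. I pushed at a TCP height of about 0.172 m, which clears the rim under either figure.

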